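# Push the shingled roof panel home into the squaring stop

### The arm

A 6-joint arm with a two-finger parallel gripper is mounted at the origin on the work surface. World frame = base frame: x ahead of the robot, y to its left, z up, the work surface at z = 0. Lengths are in m, angles in degrees, forces in N, time in s.
With the tool pointing down it reaches from about 0.35 to 0.875 m from the base axis. Payload 4.2 kg.
Tool frame: the origin (TCP) lies on the front face of the gripper's body, between the roots of the fingers; the fingertips stand 70 mm ahead of it and the grasp point (between the pads) lies 51 mm ahead of it (r.nose_length is the distance from the TCP to the fingertips, in m); z points along the fingers, y is the direction in which the jaws open and shut (so a half turn about z gives the same grasp; the last joint's range is limited). The gripper opens to 87 mm and grips with 3 to 60 N. Pads are 19 mm wide; open, the fingers measure 117 mm over their backs; the gripper's body (75 mm by 190 mm) begins 51 mm behind the grasp point.
Start: joints at [82.655, 22.042, 0.453, 0, -68.411, -14.817], TCP at [0.236, 0.579, 0.292] pointing down, gripper open.
Joint ranges: [-179.83, 179.83], [-69.29, 118.12], [-61.27, 80.66], [-181.25, 117.63], [-171.15, -9.14], [-177.46, 177.46]. Speed limits (degrees/s): [159.86, 159.86, 180, 180, 180, 180].

### API

Orientations are given as a 3x3 rotation matrix whose columns are the frame's x, y, z axes.
In Python, from station import telemetry, capture, order, r gives the robot as it stands.
- The arm moves only by the tool drive_tool, never from a script. Its argument "series" is a list of rows, each a list of 4 numbers: the shift along the tool's x, y, z as a fraction of full scale, then the turn about the tool's z as a fraction of full scale. In form: [[dx, dy, dz, turn], ...]. A call has 1 to 10 rows; each row is the pose to reach, as a shift and turn from the pose commanded when the call began, along the tool's axes at that moment; what a row does not reach only later rows make up. Full scale, the value 1, is 0.12 m for a shift and 2 rad for a turn. A row lasts 1/8 s, in which the tool goes at most 62.5 mm and 10.7 degrees, less where a joint would pass 70% of its speed; a pose out of reach is approached as far as the arm can. A call with a number of a shift or a turn outside -1 to 1 is refused whole. A call with a gripper value outside its range is refused whole. "fingers" is the finger opening in mm, from 0 to 87, set as the call begins (left out, the last holds). The fingers move at their own pace and stop on an object; the grip force is fixed at half the most. Time passes only in rows, so rows that repeat a pose let the fingers close. It gives the time, the measured TCP pose, the force and the opening at its end, in the units of the state.
- telemetry.sense(): the state, without advancing time (a new reading comes with each control period).
- capture(name): name is "side" or "top" or "wrist"; returns a dict with "color" (384x512x3 uint8, blue, green, red), "fx", "fy", "cx", "cy" (pixels), "eye" and "attitude" of the camera in the world; the wrist camera has in their place "mount" (4x4, takes a point from camera to tool coordinates, whose origin is the TCP and whose axes are the flange's). Camera axes: x right, y up, looking along -z (the intrinsics and any distortion apply to the point x, -y, -z); pixel columns grow to the right and rows downward; lengths in m; the calibration is good to about 2 mm. The wrist camera is an equidistant fisheye: a pixel r from the principal point sees the ray r / f radians off the axis. A picture is of the moment at which its call begins: read the wrist's pose just before it. There is no depth.
- order.finish_job(): hands the job in, once; it reports no verdict.
The state is a dict: "time_s": time; "joints": joint angles; "joint_velocities": joint speeds; "effort": joint torques, N m; "tcp_pos": TCP position; "ee_rot": TCP orientation; "wrist_force": force on the tool from outside, world axes, zero at the start; "moment": the same for the moment, N m; "gripper_width": opening from 0.0 (shut) to 1.0 (fully open).
Only numpy, scipy, OpenCV 4.12 (cv2) and the standard library are available. Lean on these libraries where they do the work, as an engineer would, in place of code of your own. Each camera call takes 0.05 s, during which the arm holds its last target. There are 200 camera calls.

### The job

With the fingertips, push the shingled roof panel along the bench into the corner of the L-shaped squaring stop, so that its long edge lies flush against the long fence and its end is home against the short stop. Only push it: it must stay flat on the bench, never lifted or tipped. Leave the dancing couple, the spring housing and the pliers where they are, and finish clear of everything.

Things in the scene. Friction and masses are not known exactly. Their poses are not given: they have to be found in the camera images.
- roof_panel: Loose wooden board 92 (x) x 130 (y) x 16 mm, vertical edges, topped by 4 rows of thin shingles set in 4 mm (21 mm high in all); 0.13-0.25 kg, flat, too wide to grasp. Origin: centre of underside, z up. Starts on the robot's side of the long fence, 25 mm or more from both bars, turned up to 26 deg from the fence. Home: its centre is at x=-46, y=-65 mm in the squaring stop's frame.
- squaring_stop: Fixed aluminium L, bars 22 mm wide, 18 mm high. Origin: inside corner of the L on the bench, z up; +x points away from the robot within 18 deg. Long fence, beyond the panel: inner face x=0, from y=-280 mm to 0 (bar x=0 to 22). Short stop, on the robot's left: inner face y=0, from x=-100 mm to 0 (bar y=0 to 22). The panel lies in the quadrant x<0, y<0.
- dancing_couple: Carved wooden dancing couple on a round base 68 mm across, 90 mm tall, loose; a bystander, to be left alone. Origin: centre of its underside.
- spring_housing: Nickel-plated tension spring housing, a drum 50 mm across and 30 mm high with a 12 mm spindle rising to 40 mm, loose; a bystander, to be left alone. Origin: centre of its underside.
- pliers: Steel flat-nose pliers lying flat to the left of the short stop, 160 mm long, about 55 mm wide, 12 mm high, loose; a bystander, to be left alone. Origin: under the pivot, +x towards the jaw tips (54 mm away), handle ends 106 mm the other way.

How it is judged:
By the outcome, as a careful person would: the job done as asked, in the order asked, and still so for the second after the job is handed in, with the robot touching nothing.
It also fails if it takes over 64 s, if anything falls off the work surface, if the arm or the gripper's body presses on something with over 40 N, if the wrist force passes 120 N, or if a joint passes its speed limit or range.

## Working session

There is one attempt and no reset: what is moved stays moved. The work goes in short steps, Python scripts to look and compute and a tool call to move; the robot and the scene stay as the last step left them, time stands still between calls to the robot, and variables do not carry over. Pictures are saved under pics/ and viewed, about 8 in all and at most 12, crops included, and the job is handed in when it is done.

Besides the shell and the picture viewer there is one more tool, called after "Call:" as name(argument=value, ...) on one line, values as JSON. drive_tool: Moves the arm, as the interface text tells. Shift numbers are shares of 0.12 m and turn numbers shares of 2 rad, none past 1 either way. Its arguments: {"type":"object","properties":{"series":{"type":"array","items":{"type":"array","items":{"type":"number","minimum":-1,"maximum":1}}},"fingers":{"type":"number"}},"required":["series"]}

```bash
ls; mkdir -p pics; python3 - <<'E'
from station import telemetry, capture, order, r
import cv2, numpy as np
s=telemetry.sense()
print({k:np.round(v,3).tolist() for k,v in s.items()})
for n in ("top","side"):
    c=capture(n); cv2.imwrite(f"pics/{n}0.png",c["color"])
    print(n,{k:np.round(v,4).tolist() for k,v in c.items() if k!="color"})
    np.savez(f"{n}0.npz",**c)
E
```

```text
pics
{'time_s': 0.0, 'joints': [82.653, 22.09, 0.38, -0.029, -68.413, -14.815], 'joint_velocities': [-0.057, 0.05, -0.013, -0.043, 0.078, -0.065], 'effort': [-0.0, -39.066, 18.74, 4.22, 0.011, -0.0], 'tcp_pos': [0.236, 0.578, 0.291], 'ee_rot': [[0.926, -0.377, -0.001], [-0.377, -0.926, -0.002], [0.0, 0.002, -1.0]], 'wrist_force': [-0.423, -0.411, 0.802], 'moment': [-0.003, 0.016, -0.02], 'gripper_width': 0.999}
top {'fx': 396.3244, 'fy': 396.3244, 'cx': 253.1075, 'cy': 192.4242, 'eye': [0.4411, -0.0393, 1.2425], 'attitude': [[0.0023, 0.9937, -0.1121], [-0.9997, -0.0006, -0.0259], [-0.0258, 0.1121, 0.9934]]}
side {'fx': 399.6172, 'fy': 399.6172, 'cx': 250.9086, 'cy': 196.2133, 'eye': [0.4484, -0.8792, 0.9098], 'attitude': [[0.9861, 0.1234, -0.1113], [-0.1658, 0.6839, -0.7105], [-0.0116, 0.719, 0.6949]]}
```

View pics/top0.png

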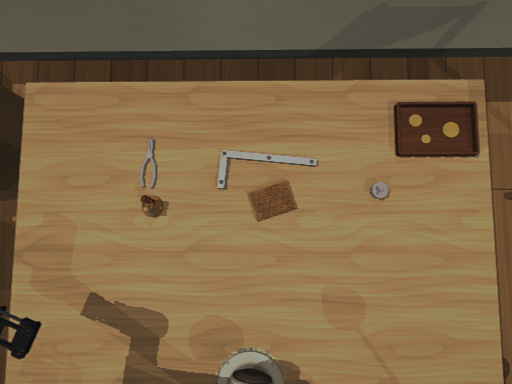

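View pics/side0.png

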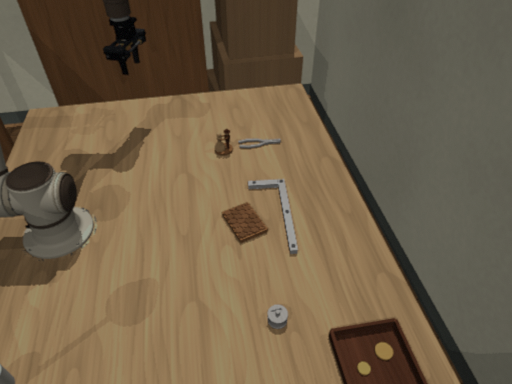

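The top view shows the L with its corner at about (225,155), its long bar running to (317,162) and its short bar to (221,187). The panel is at about (272,200), the couple at (152,206), the pliers at (149,165) and the housing at (380,190). Next I'll measure by segmentation.

```bash
cat > h.py <<'E'
import cv2, numpy as np
from scipy.optimize import minimize, least_squares
def proj(c,P):
    P=np.atleast_2d(P); q=(P-c["eye"])@c["attitude"]
    return np.c_[c["cx"]+c["fx"]*q[:,0]/-q[:,2], c["cy"]+c["fy"]*-q[:,1]/-q[:,2]]
def ray(c,uv,z):
    uv=np.atleast_2d(uv).astype(float)
    d=np.c_[(uv[:,0]-c["cx"])/c["fx"],-(uv[:,1]-c["cy"])/c["fy"],-np.ones(len(uv))]@np.asarray(c["attitude"]).T
    return c["eye"]+d*((z-c["eye"][2])/d[:,2])[:,None]
def rot(a): return np.array([[np.cos(a),-np.sin(a)],[np.sin(a),np.cos(a)]])
def pts(p,loc): # p=x,y,a ; loc Nx3
    loc=np.asarray(loc,float); return np.c_[loc[:,:2]@rot(p[2]).T+p[:2],loc[:,2]]
PANEL=[[sx*.046,sy*.065,z] for sx in(-1,1) for sy in(-1,1) for z in(0,.0205)]
LTOP=[[.022,.022,.018],[.022,-.28,.018],[0,-.28,.018],[0,0,.018],[-.1,0,.018],[-.1,.022,.018]]
def mask_panel(img,box):
    h=cv2.cvtColor(img,cv2.COLOR_BGR2HSV); m=((h[...,2]<125)&(h[...,1]>90)).astype(np.uint8)
    k=np.zeros_like(m); x0,y0,x1,y1=box; k[y0:y1,x0:x1]=m[y0:y1,x0:x1]
    return cv2.morphologyEx(k,cv2.MORPH_CLOSE,np.ones((3,3)))
def mask_L(img,box):
    h=cv2.cvtColor(img,cv2.COLOR_BGR2HSV); m=((h[...,1]<70)&(h[...,2]>110)).astype(np.uint8)
    k=np.zeros_like(m); x0,y0,x1,y1=box; k[y0:y1,x0:x1]=m[y0:y1,x0:x1]
    return cv2.morphologyEx(k,cv2.MORPH_CLOSE,np.ones((3,3)))
def render(c,p,loc,shape,hull):
    uv=proj(c,pts(p,loc)); S=4
    u=((uv+.5)*S-.5)
    if hull: u=cv2.convexHull(u.astype(np.float32))[:,0]
    im=np.zeros((shape[0]*S,shape[1]*S),np.uint8)
    cv2.fillPoly(im,[np.round(u*16).astype(np.int32)],255,shift=4)
    return cv2.resize(im,(shape[1],shape[0]),interpolation=cv2.INTER_AREA)/255.
def fit(cs,ms,loc,p0,hull):
    f=lambda p:sum(np.abs(render(c,p,loc,m.shape,hull)-m).sum() for c,m in zip(cs,ms))
    best=minimize(f,p0,method="Nelder-Mead",options=dict(initial_simplex=[np.array(p0)+d for d in([0,0,0],[.02,0,0],[0,.02,0],[0,0,.2])],xatol=1e-4,fatol=.1))
    best=minimize(f,best.x,method="Nelder-Mead",options=dict(initial_simplex=[best.x+d for d in([-.003,-.003,-.02],[.005,0,0],[0,.005,0],[0,0,.05])],xatol=1e-4,fatol=.1))
    return best.x,best.fun
E
python3 - <<'E'
from h import *
t=dict(np.load("top0.npz")); s=dict(np.load("side0.npz"))
print("corner",ray(t,[225,155],.018),"panel",ray(t,[272,200],.02),"housing",ray(t,[380,190],.02), "couple",ray(t,[152,210],.0),"pliers",ray(t,[[150,140],[144,186],[156,186]],.006))
L0=ray(t,[225,155],.018)[0]; P0=ray(t,[272,200],.02)[0]
ml=[mask_L(t["color"],(212,143,325,193)),mask_L(s["color"],(240,172,305,257))]
mp=[mask_panel(t["color"],(240,172,305,228)),mask_panel(s["color"],(215,198,272,246))]
for m in ml+mp: print(m.sum())
for sel in([0],[1],[0,1]):
    cs=[(t,s)[i] for i in sel]
    print(sel,"L",fit(cs,[ml[i] for i in sel],LTOP,[L0[0],L0[1],-.05],0),"P",fit(cs,[mp[i] for i in sel],PANEL,[P0[0],P0[1],.3],1))
v=[]
for c,a,b,bx in((t,ml[0],mp[0],(205,135,335,235)),(s,ml[1],mp[1],(205,165,315,265))):
    im=c["color"].copy()
    e=im.copy(); e[a>0]=(255,0,0); e[b>0]=(0,255,0)
    x0,y0,x1,y1=bx
    v.append(np.hstack([cv2.resize(q[y0:y1,x0:x1],(400,300),interpolation=cv2.INTER_NEAREST) for q in(im,e)]))
cv2.imwrite("pics/m.png",np.vstack(v))
E
```

```text
corner [[0.69791182 0.08146181 0.018     ]] panel [[ 0.55538628 -0.06596997  0.02      ]] housing [[ 0.58630908 -0.39859113  0.02      ]] couple [[0.52553947 0.31268712 0.        ]] pliers [[0.75015295 0.32446356 0.006     ]
 [0.60127891 0.33889102 0.006     ]
 [0.6012409  0.30060302 0.006     ]]
855
691
1247
1203
[0] L (array([ 0.69285313,  0.07543811, -0.10129901]), np.float64(100.61568627450981)) P (array([ 0.55370562, -0.06771251,  0.31914525]), np.float64(53.99215686274509))
[1] L (array([ 0.6905447 ,  0.07812037, -0.09603327]), np.float64(67.87450980392157)) P (array([ 0.55279502, -0.06785166,  0.32273493]), np.float64(55.71764705882353))
[0, 1] L (array([ 0.69167881,  0.07643935, -0.09981693]), np.float64(215.97254901960787)) P (array([ 0.55364489, -0.06794817,  0.31952456]), np.float64(114.56078431372549))
```

View pics/m.png

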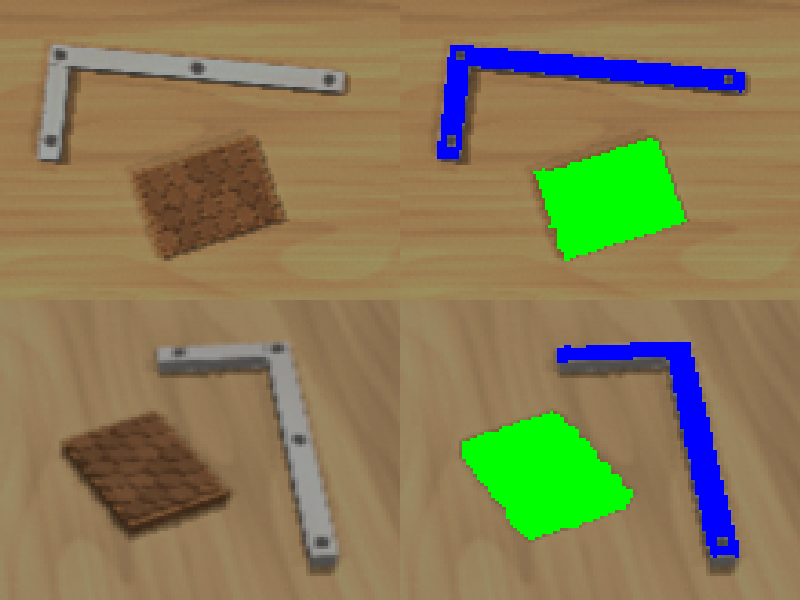

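The fits from both cameras agree: corner at (0.692, 0.0765) with yaw −5.7°, panel at (0.5535, −0.068) with yaw 18.3°. I'll travel high to the robot's side of the panel.

Call:
drive_tool(series=[[0.4,0.44,0,0],[0.8,0.88,0,0],[0.8,0.88,0,0]])

```text
time_s: 0.48
tcp_pos: [0.2853, 0.4417, 0.2922]
ee_rot: [[0.925, -0.379, -0.001], [-0.379, -0.925, -0.001], [-0.0, 0.001, -1.0]]
wrist_force: [-0.8, 0.9, -1.0]
gripper_width: 0.997
```

Call:
drive_tool(series=[[0.4,0.44,0,0],[0.8,0.88,0,0],[0.8,0.88,0,0]])

```text
time_s: 0.85
tcp_pos: [0.3342, 0.3084, 0.2923]
ee_rot: [[0.925, -0.379, -0.0], [-0.379, -0.925, -0.0], [-0.0, 0.0, -1.0]]
wrist_force: [-0.3, -0.3, -0.5]
gripper_width: 0.999
```

Call:
drive_tool(series=[[0.4,0.44,0,0],[0.8,0.88,0,0],[0.8,0.88,0,0]])

```text
time_s: 1.23
tcp_pos: [0.3836, 0.175, 0.2923]
ee_rot: [[0.925, -0.38, 0.0], [-0.38, -0.925, 0.0], [0.0, -0.0, -1.0]]
wrist_force: [-0.3, -0.3, 0.4]
gripper_width: 1.0
```

Call:
drive_tool(series=[[0.4,0.44,0,0],[0.8,0.88,0,0],[0.8,0.88,0,0]])

```text
time_s: 1.6
tcp_pos: [0.4332, 0.0409, 0.2922]
ee_rot: [[0.925, -0.38, 0.0], [-0.38, -0.925, -0.0], [0.0, 0.0, -1.0]]
wrist_force: [0.1, -0.2, 0.1]
gripper_width: 0.998
```

Call:
drive_tool(series=[[0.4,0.44,0.2,-0.09],[0.78,0.88,0.4,-0.18],[0.78,0.88,0.6,-0.27],[0.78,0.88,0.8,-0.354],[0.78,0.88,0.8,-0.354],[0.78,0.88,0.8,-0.354]])

```text
time_s: 2.35
tcp_pos: [0.48, -0.0897, 0.1972]
ee_rot: [[0.949, 0.315, 0.002], [0.315, -0.949, -0.0], [0.002, 0.001, -1.0]]
wrist_force: [0.8, -0.1, 0.6]
gripper_width: 0.996
```

```bash
python3 - <<'E'
from station import telemetry, capture
import cv2, numpy as np
s=telemetry.sense(); c=capture("wrist"); np.savez("w1.npz",**c,**{"tp":s["tcp_pos"],"tr":s["ee_rot"]})
cv2.imwrite("pics/w1.png",c["color"]); print(s["tcp_pos"],np.round(s["ee_rot"],4).tolist(),s["joints"]); print({k:np.round(v,3).tolist() for k,v in c.items() if k!="color"})
E
```

```text
[ 0.47996071 -0.08974075  0.19715023] [[0.9491, 0.3149, 0.0018], [0.3149, -0.9491, -0.0002], [0.0016, 0.0008, -1.0]] [ 8.52653487e+00  1.43683018e+01 -2.61418031e+01  3.55248095e-02
 -4.93900164e+01  9.98024270e+01]
{'fx': 297.319, 'fy': 297.319, 'cx': 261.732, 'cy': 190.813, 'mount': [[-0.0, 0.952, 0.306, 0.084], [1.0, -0.0, 0.001, 0.0], [0.001, 0.306, -0.952, -0.092], [0.0, 0.0, 0.0, 1.0]]}
```

View pics/w1.png

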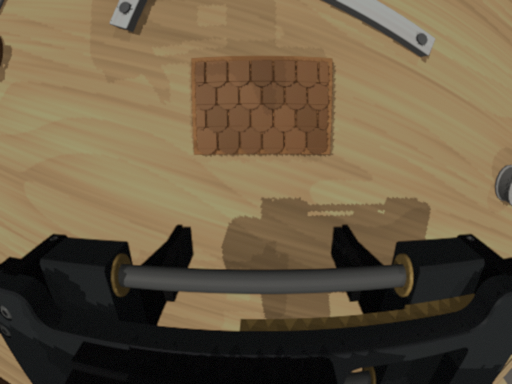

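The wrist view shows the panel's near edge at row 155, parallel to the jaws and centred at column 262. That puts the edge about 31 mm ahead of the TCP, as expected. I'll descend behind it and close to near contact.

Call:
drive_tool(series=[[0,0,0.35,0],[0,0,0.7,0],[0,0,0.9,0],[0,0,1.0,0],[0,0,1.0,0],[0.08,0,1.0,0],[0.15,0,1.0,0],[0.15,0,1.0,0]])

```text
time_s: 3.4
tcp_pos: [0.4973, -0.0843, 0.0769]
ee_rot: [[0.949, 0.316, 0.002], [0.316, -0.949, 0.0], [0.002, 0.001, -1.0]]
wrist_force: [-0.3, 0.2, 0.5]
gripper_width: 0.998
```

Call:
drive_tool(series=[[0.03,0,0,0],[0.09,0.001,0,0.02],[0.16,0.006,0,0.045],[0.23,0.016,0,0.075],[0.3,0.031,0,0.105],[0.37,0.05,0,0.13],[0.44,0.073,0,0.155],[0.51,0.097,0,0.182],[0.58,0.127,0,0.209],[0.58,0.127,0,0.209]])

```text
time_s: 4.65
tcp_pos: [0.5671, -0.0772, 0.0761]
ee_rot: [[0.995, -0.096, 0.0], [-0.096, -0.995, -0.0], [0.0, -0.0, -1.0]]
wrist_force: [-0.3, 0.0, -0.5]
gripper_width: 0.998
```

```bash
cat > look.py <<'E'
import sys
from station import telemetry, capture
from h import *
tag=sys.argv[1]
s=telemetry.sense(); t=capture("top"); w=capture("wrist")
cv2.imwrite(f"pics/w{tag}.png",w["color"]); np.savez(f"t{tag}.npz",**t)
L=np.array([.6917,.0764,-.0998]); R=rot(L[2])
phi=np.arctan2(s["ee_rot"][1][0],s["ee_rot"][0][0])
tl=(np.array(s["tcp_pos"][:2])-L[:2])@R
print("tcp in L mm",np.round(tl*1000,1),"z",s["tcp_pos"][2],"yaw rel",np.degrees(phi-L[2]),"F",np.round(s["wrist_force"],1),"t",s["time_s"],"j6",s["joints"][5])
im=t["color"]; x0,y0,x1,y1=215,135,325,225
cv2.imwrite(f"pics/t{tag}.png",cv2.resize(im[y0:y1,x0:x1],None,fx=6,fy=6,interpolation=cv2.INTER_CUBIC))
E
python3 look.py 2
```

```text
tcp in L mm [-108.7 -165.2] z 0.07610541999890146 yaw rel 0.19407311301741023 F [-0.3  0.  -0.5] t 4.65 j6 76.01131468925814
```

View pics/w2.png

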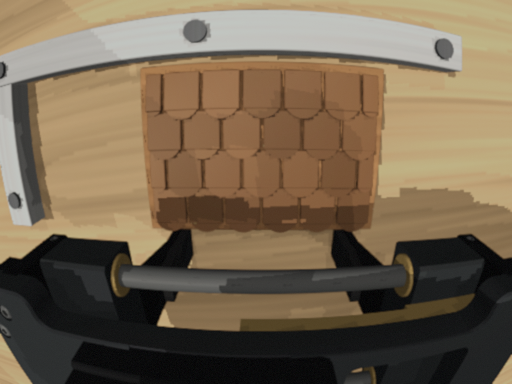

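The panel is square to the fence (top edge at rows 62-70, fence's face just above) with a gap of about 6 mm. I'll close it gently while watching the force.

Call:
drive_tool(series=[[0.02,0,0,0],[0.035,0,0,0],[0.045,0,0,0],[0.055,0,0,0],[0.055,0,0,0]])

```text
time_s: 5.38
tcp_pos: [0.5731, -0.0778, 0.0761]
ee_rot: [[0.995, -0.097, -0.001], [-0.097, -0.995, -0.0], [-0.001, 0.0, -1.0]]
wrist_force: [-2.1, -0.1, 0.9]
gripper_width: 1.002
```

Call:
drive_tool(series=[[0.005,0,0,0],[0.01,0,0,0],[0.01,0,0,0]])

```text
time_s: 5.75
tcp_pos: [0.5733, -0.0778, 0.0761]
ee_rot: [[0.995, -0.097, -0.003], [-0.097, -0.995, -0.0], [-0.003, 0.0, -1.0]]
wrist_force: [-4.3, 2.1, 3.2]
gripper_width: 0.999
```

Call:
drive_tool(series=[[0.006,0,0,0],[0.012,0,0,0],[0.012,0,0,0],[0,0,0,0],[-0.15,0,0,0],[-0.2,0,-0.2,0],[-0.2,0,-0.45,0],[-0.2,0,-0.45,0]])

```text
time_s: 6.75
tcp_pos: [0.5534, -0.0754, 0.1331]
ee_rot: [[0.995, -0.096, 0.009], [-0.096, -0.995, 0.001], [0.009, -0.001, -1.0]]
wrist_force: [0.6, 0.3, 0.5]
gripper_width: 0.998
```

Call:
drive_tool(series=[[0,0.2,0,0.09],[0.2,0.4,0,0.18],[0.4,0.6,0,0.27],[0.64,0.79,0,0.36],[0.64,0.79,0,0.45],[0.64,0.79,0,0.54],[0.64,0.79,0,0.63],[0.64,0.79,0,0.72],[0.64,0.79,0,0.785],[0.64,0.79,0,0.785]], fingers=40)

```text
time_s: 8.0
tcp_pos: [0.6182, -0.1774, 0.1294]
ee_rot: [[-0.094, -0.996, 0.0], [-0.996, 0.094, -0.0], [0.0, -0.0, -1.0]]
wrist_force: [-0.4, -0.4, 0.4]
gripper_width: 0.457
```

```bash
python3 look.py 3
```

```text
tcp in L mm [ -47.8 -259.9] z 0.1293846675759789 yaw rel -89.69860231446837 F [-0.4 -0.4  0.4] t 8.0 j6 -3.7910159636560725
```

View pics/w3.png

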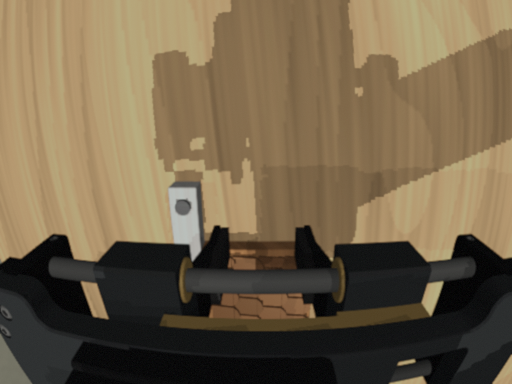

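The panel's end (row 248) is about 29 mm behind the TCP in tool −x, matching the expected −231 mm. The fence end is clear at columns 170-205. I'll descend and push towards the short stop.

Call:
drive_tool(series=[[0,0,0.2,0.003],[0,0,0.4,0.003],[0,0,0.44,0.003],[0,0,0.44,0.003],[-0.1,0,0.44,0.003],[-0.15,0,0.44,0.003],[-0.2,0,0.44,0.003],[-0.25,0,0.44,0.003],[-0.3,0,0.44,0.003],[-0.35,0,0.44,0.003]])

```text
time_s: 9.35
tcp_pos: [0.6222, -0.1352, 0.0776]
ee_rot: [[-0.102, -0.995, 0.0], [-0.995, 0.102, -0.0], [-0.0, -0.0, -1.0]]
wrist_force: [-0.2, -2.4, 2.7]
gripper_width: 0.456
```

Call:
drive_tool(series=[[-0.06,0,0,0],[-0.12,0,0,0],[-0.18,0,0,0],[-0.24,0,0,0],[-0.3,0,0,0],[-0.36,0,0,0],[-0.42,0,0,0],[-0.48,0,0,0],[-0.54,0,0,0],[-0.54,0,0,0]])

```text
time_s: 10.6
tcp_pos: [0.6285, -0.0702, 0.0772]
ee_rot: [[-0.101, -0.995, -0.0], [-0.995, 0.101, 0.001], [-0.001, 0.0, -1.0]]
wrist_force: [-0.1, -0.5, -0.9]
gripper_width: 0.459
```

```bash
python3 look.py 4
```

```text
tcp in L mm [ -48.2 -152.1] z 0.07715705547796983 yaw rel -90.09599115425809 F [-0.1 -0.5 -0.9] t 10.6 j6 -14.03133034310309
```

View pics/t4.png

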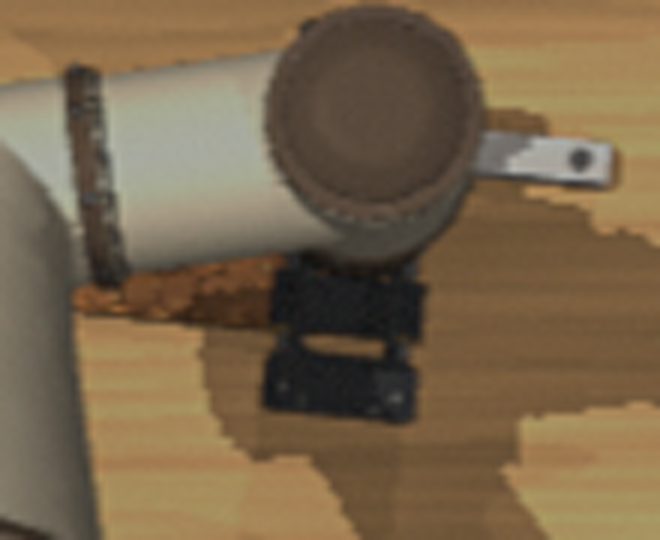

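The arm hides most of the panel, though its lower edge is visible and looks straight and along the fence. The TCP is about 12 mm short of home, so I'll continue slowly.

Call:
drive_tool(series=[[-0.03,0,0,0],[-0.06,0,0,0],[-0.08,0,0,0],[-0.085,0,0,0],[-0.085,0,0,0]])

```text
time_s: 11.32
tcp_pos: [0.6297, -0.0609, 0.0775]
ee_rot: [[-0.102, -0.995, 0.0], [-0.995, 0.102, 0.0], [-0.0, -0.0, -1.0]]
wrist_force: [-0.4, 0.2, -0.5]
gripper_width: 0.457
```

Call:
drive_tool(series=[[-0.008,0,0,0],[-0.016,0,0,0],[-0.016,0,0,0]])

```text
time_s: 11.7
tcp_pos: [0.6299, -0.0605, 0.0776]
ee_rot: [[-0.102, -0.995, -0.0], [-0.995, 0.102, -0.002], [0.002, -0.0, -1.0]]
wrist_force: [0.7, -6.4, -0.3]
gripper_width: 0.459
```

Call:
drive_tool(series=[[-0.008,0,0,0],[-0.016,0,0,0],[-0.016,0,0,0]])

```text
time_s: 12.08
tcp_pos: [0.63, -0.0602, 0.0778]
ee_rot: [[-0.102, -0.995, -0.001], [-0.995, 0.102, -0.003], [0.004, 0.0, -1.0]]
wrist_force: [0.1, -13.3, -1.0]
gripper_width: 0.46
```

The force rose to 13 N with the panel stationary, so it is home on the short stop. I'll back off, lift, swing to the near side and look.

Call:
drive_tool(series=[[0.02,0,0,0],[0.12,0,0,0],[0.2,0,-0.1,0],[0.2,0,-0.5,0],[0.2,0,-0.9,0],[0.2,0,-0.9,0]])

```text
time_s: 12.82
tcp_pos: [0.6302, -0.0812, 0.1917]
ee_rot: [[-0.101, -0.995, 0.012], [-0.995, 0.101, 0.0], [-0.002, -0.012, -1.0]]
wrist_force: [0.0, 1.2, 0.6]
gripper_width: 0.46
```

Call:
drive_tool(series=[[0,0.2,0,-0.09],[-0.2,0.4,0,-0.18],[-0.4,0.6,0,-0.27],[-0.6,0.65,0,-0.36],[-0.75,0.65,0,-0.45],[-0.75,0.65,0,-0.54],[-0.75,0.65,0,-0.63],[-0.75,0.65,0,-0.72],[-0.75,0.65,0,-0.785],[-0.75,0.65,0,-0.785]], fingers=87)

```text
time_s: 14.08
tcp_pos: [0.5589, 0.0164, 0.1854]
ee_rot: [[0.995, -0.104, -0.0], [-0.104, -0.995, 0.0], [-0.0, -0.0, -1.0]]
wrist_force: [-0.5, 0.2, 0.7]
gripper_width: 1.0
```

```bash
python3 look.py 5
```

```text
tcp in L mm [-126.1  -73. ] z 0.18543816641119845 yaw rel -0.2685073986530286 F [-0.5  0.2  0.7] t 14.075 j6 65.74769297107146
```

View pics/w5.png

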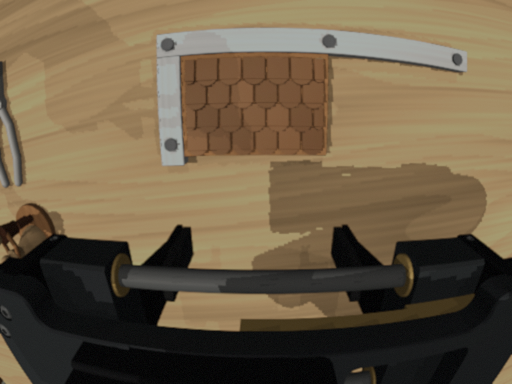

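The panel sits in the corner, with its left edge along the short stop (column ~182) and its top edge along the fence (row ~55). I'll give it one gentle final press against the fence to make sure it is flush.

Call:
drive_tool(series=[[0,-0.033,0.4,-0.002],[0,-0.033,0.75,-0.002],[0,-0.033,0.9,-0.002],[0,-0.033,0.9,-0.002],[0.09,-0.033,0.9,-0.002],[0.16,-0.033,0.9,-0.002],[0.185,-0.033,0.9,-0.002],[0.195,-0.033,0.9,-0.002],[0.195,-0.033,0.9,-0.002]])

```text
time_s: 15.3
tcp_pos: [0.5825, 0.0179, 0.0775]
ee_rot: [[0.995, -0.099, -0.001], [-0.099, -0.995, -0.0], [-0.001, 0.0, -1.0]]
wrist_force: [-0.8, 0.4, 1.1]
gripper_width: 0.999
```

Call:
drive_tool(series=[[0.008,0,0,0],[0.016,0,0,0],[0.016,0,0,0]])

```text
time_s: 15.68
tcp_pos: [0.5829, 0.0178, 0.0774]
ee_rot: [[0.995, -0.099, -0.004], [-0.099, -0.995, -0.001], [-0.004, 0.001, -1.0]]
wrist_force: [-7.0, 2.4, 5.5]
gripper_width: 1.002
```

Call:
drive_tool(series=[[0.008,0,0,0],[0.008,0,0,0],[-0.02,0,0,0],[-0.15,0,0,0],[-0.25,0,0,0],[-0.25,0,-0.4,0],[-0.25,0,-0.7,0],[-0.25,0,-0.7,0],[-0.25,0,-0.7,0]])

```text
time_s: 16.8
tcp_pos: [0.5546, 0.0208, 0.1611]
ee_rot: [[0.995, -0.099, -0.0], [-0.099, -0.995, 0.0], [-0.0, -0.0, -1.0]]
wrist_force: [-0.9, -1.7, -0.2]
gripper_width: 0.999
```

```bash
python3 look.py 6; python3 - <<'E'
import cv2
i=cv2.imread("pics/w6.png"); cv2.imwrite("pics/w6c.png",cv2.resize(i[20:220,120:400],None,fx=2.8,fy=2.8,interpolation=cv2.INTER_CUBIC))
E
```

```text
tcp in L mm [-130.9  -69. ] z 0.1611301414913089 yaw rel 0.04064172094832383 F [-0.9 -1.7 -0.2] t 16.8 j6 65.46255612824167
```

View pics/w6c.png

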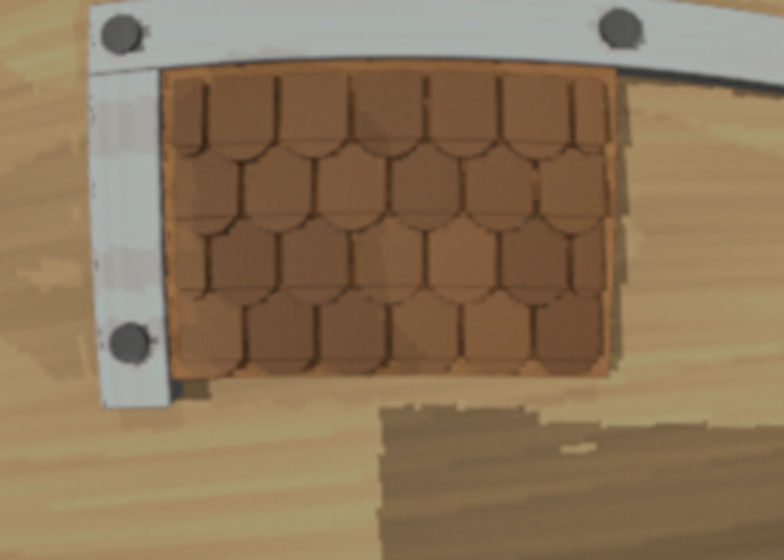

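Both edges are tight: the panel's left edge meets the short stop along column ~162 and its top edge meets the fence along row ~65, with no visible gap. I'll lift clear and check the bystanders.

Call:
drive_tool(series=[[-0.2,0,-0.4,0],[-0.5,0,-0.8,0],[-0.9,0,-1.0,0],[-0.9,0,-1.0,0],[-0.9,0,-1.0,0]])

```text
time_s: 17.52
tcp_pos: [0.4474, 0.0315, 0.2808]
ee_rot: [[0.995, -0.098, -0.001], [-0.098, -0.995, -0.0], [-0.001, 0.0, -1.0]]
wrist_force: [0.6, 0.9, 0.1]
gripper_width: 0.996
```

```bash
python3 - <<'E'
from station import telemetry, capture
from h import *
s=capture("side"); t=capture("top"); s0=dict(np.load("side0.npz")); t0=dict(np.load("top0.npz"))
for n,c,a,bx in(("couple",s,s0,(208,122,238,160)),("pliers",s,s0,(234,132,286,153)),("housing",s,s0,(262,300,295,335)),("housing t",t,t0,(365,178,395,204)),("couple t",t,t0,(138,190,168,220)),("pliers t",t,t0,(138,135,162,190)),("Ltop",t,t0,(285,150,322,170))):
    x0,y0,x1,y1=bx
    A=cv2.cvtColor(a["color"],6)[y0:y1,x0:x1].astype(np.float32);B=cv2.cvtColor(c["color"],6)[y0:y1,x0:x1].astype(np.float32)
    print(n,"phase shift px",np.round(cv2.phaseCorrelate(A,B)[0],2),"mean diff",round(float(np.abs(A-B).mean()),1))
v=[cv2.resize(c["color"][y0:y1,x0:x1],(400,400),interpolation=cv2.INTER_CUBIC) for c,(x0,y0,x1,y1) in((s,(200,120,320,240)),(t,(130,120,250,240)))]
cv2.imwrite("pics/end.png",np.hstack(v)); q=telemetry.sense(); print(q["tcp_pos"],q["wrist_force"],q["time_s"])
E
```

```text
couple phase shift px [-0.12  0.07] mean diff 10.1
pliers phase shift px [-0.11  0.18] mean diff 5.9
housing phase shift px [-0.   -0.02] mean diff 5.6
housing t phase shift px [-0.07  0.41] mean diff 6.1
couple t phase shift px [-0.02 -0.1 ] mean diff 4.8
pliers t phase shift px [0.02 0.08] mean diff 5.4
Ltop phase shift px [ 0.1  -0.07] mean diff 6.6
[0.44780917 0.03140519 0.28018072] [-0.34391485  0.08946007 -1.28267376] 17.625
```

View pics/end.png

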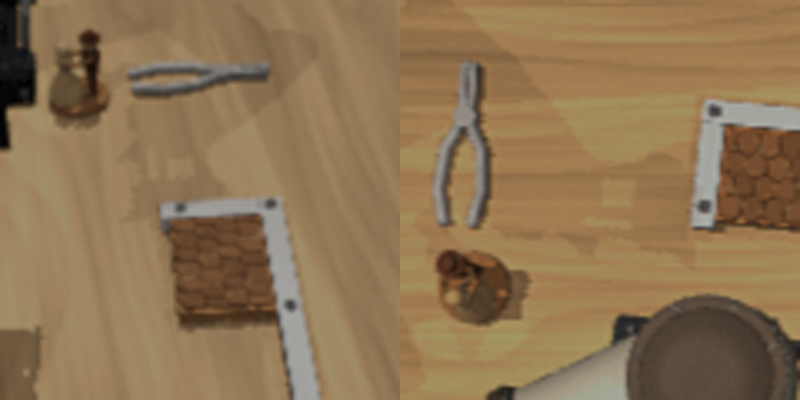

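The final views show the panel snug in the corner, the couple and pliers unmoved, and the arm clear. Handing in.

```bash
python3 -c "
from station import order; print(order.finish_job())"
```

```text
the job is handed in; nothing more can be done
None
```

The roof panel is in the corner of the squaring stop, with its long edge against the long fence and its end against the short stop. I handed the job in at about 17.6 s of robot time.

- **How it was pushed:** Two open fingertips squared the panel and pushed it onto the fence. They then slid it by its end along the fence to the short stop, and a final light press set it against the fence again. Every move was a horizontal push on the panel's edge, about 13 N at the most in the readings I took.
- **Flush fit:** A close wrist-camera view after the final press shows no visible gap along either bar.
- **Bystanders:** The couple, pliers and housing show image shifts of 0.2 pixel or less. The exception is 0.4 pixel for the housing in the top view, while the side view shows it unmoved. The arm never went near it, so I take that as noise.
- **Arm:** It finished lifted well clear, about 0.21 m above the bench at the fingertips and touching nothing.
- **Disagreement:** The panel met the short stop about 1.7 mm earlier than my camera fit predicted, about what the calibration allows. I took the rising force and the close view as proof that it was home, and did not measure its final pose numerically.

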